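Roll the hall torch back onto its glow tape

ROBOT

A 7-joint arm with a two-finger parallel gripper is mounted at the origin on the work surface. World frame = base frame: x ahead of the robot, y to its left, z up, the work surface at z = 0. Lengths are in m, angles in rad, forces in N, time in s.
With the tool pointing down it reaches from about 0.35 to 0.9 m from the base axis. Payload 8.1 kg.
Tool frame: the origin (TCP) lies midway between the tips of the shut fingers; the grasp point (between the pads) lies arm.grasp_offset behind it (arm.grasp_offset is the distance from the TCP to the grasp point, in m); z points along the fingers, y is the line along which they close (so a half turn about z gives the same grasp; the last joint's range is limited). The gripper opens to 92 mm and grips with 3 to 60 N. Pads are 19 mm wide; open, the fingers measure 130 mm over their backs; the gripper's body (75 mm by 190 mm) begins 47 mm behind the grasp point.
Start: joints at [-0.103, 0.434, 0.025, 1.573, -0.012, 1.134, -0.075], TCP at [0.625, -0, 0.227] pointing down, gripper open.
Joint ranges: [-2.62, 2.62], [-0.44, 2.09], [-1.27, 1.32], [0.08, 2.57], [-1.32, 4.46], [0.12, 2], [-2.74, 2.74]. Speed limits (rad/s): [2.22, 2.22, 3.01, 3.01, 3.14, 3.14, 3.14].

INTERFACE

Orientations are given as a rotation vector (axis times angle).
In Python, from cell import observe, imaging, arm gives the robot as it stands.
- The arm moves only by the tool apply_moves, never from a script. Its argument "commands" is a list of rows, each a list of 5 numbers: the opening in per cent of the stroke, from 0 (shut) to 100 (fully open), then the shift along the world's x, y, z in units of 0.06 m (1.0 is 0.06 m), then the turn about the world's z in units of 0.5 rad (1.0 is 0.5 rad). A call has 1 to 12 rows; each row shifts and turns the commanded pose from where the row before left it; what a row does not reach is not made up. A row lasts 1/8 s, in which the tool goes at most 62.5 mm and 10.7 degrees, less where a joint would pass 70% of its speed; a pose out of reach is approached as far as the arm can. A call with a number of a shift or a turn outside -1 to 1 is refused whole. A call with a gripper value outside its range is refused whole. The fingers move at their own pace and stop on an object; "newtons" is the grip in N (left out, the last holds). Time passes only in rows, so rows that do not move let the fingers close. It gives the time, the measured TCP pose, the force, the opening and the grip force at its end, in the units of the state.
- observe(): the state, without advancing time (a new reading comes with each control period).
- imaging.get_image(name): name is "scene" or "side" or "wrist"; returns (picture, depth): 384x512x3 uint8, red, green, blue; 384x512 float32, m along the optical axis (not along the pixel's ray), 0 where there is no reading.
- imaging.camera_params(name): a dict with "camera_matrix" (3x3 intrinsics, pixels), "dist" ([k1, k2, p1, p2, k3] as OpenCV has them; the pictures are not rectified), "origin" and "rotation" of the camera in the world; the wrist camera has in their place "tool_from_camera" (4x4, takes a point from camera to tool coordinates, whose origin is the TCP and whose axes are the flange's). Camera axes: x right, y up, looking along -z (the intrinsics and any distortion apply to the point x, -y, -z); pixel columns grow to the right and rows downward; lengths in m; the calibration is good to about 2 mm. A picture is of the moment at which its call begins: read the wrist's pose just before it. camera_params takes no time and is no camera call.
- arm.sign_off(): hands the job in; it is judged then, once.
The state is a dict: "clock": time; "joints": joint angles; "dq": joint speeds; "joint_efforts": joint torques, N m; "position": TCP position; "ee_rot": TCP orientation; "force": force on the tool from outside, world axes, zero at the start; "ft_torque": the same for the moment, N m; "width": opening from 0.0 (shut) to 1.0 (fully open); "gripper_force": force on a finger pad.
Only numpy, scipy, OpenCV 4.12 (cv2) and the standard library are available. Lean on these libraries where they do the work, as an engineer would, in place of code of your own. Each camera call takes 0.05 s, during which the arm holds its last target. There are 200 camera calls.

TASK

The yellow and black pocket torch has rolled away from its place on the hall tray. Push across the top of it with a fingertip so that it rolls, rather than slides, back over the pale green glow tape, and leave it lying still along the tape, centred over its width and with its whole length on it, so that it can be found in the dark. Do not pick the torch up, and leave the remote and the other things on the tray where they are.

Things in the scene. Friction and masses are not known exactly. Their poses are not given: they have to be found in the camera images.
- torch: Lying torch, one plain cylinder 34 mm thick, 130 mm long, 170 g; black rubber middle, yellow ends. Origin mid-axis, 17 mm above the tray floor. x axis along it to the lens; y, z turn as it rolls (z up at the start). Starts within 6 degrees of parallel to the tape and keeps its heading as it rolls. Rolls at half the speed of a fingertip that presses its top with 2 or 3 N; stops at once when let go.
- tape: The glow tape: a pale green strip stuck on the tray floor, 220 mm long and 24 mm wide, of no thickness to speak of. Origin at its middle, on the tray floor (10 mm above the table). x axis along its length, y axis across its width, z up.
- tray: Fixed wooden tray, 340 mm (its x) by 540 mm (its y) outside; floor 10 mm above the table, rim 9 mm thick, top 34 mm above the table. Origin at its centre on the table. The tape crosses its middle along its x, within 2 degrees. Torch and remote lie on opposite sides of the tape, 75 to 135 mm from it; opener, whistle, dish and tin in the corners in any order; the rest of the floor is clear.
- remote: Black remote control, 165 mm (its x axis) by 44 mm by 18 mm high, lying flat on the tray, loose. Origin at the centre of its underside.
- opener: Flat stainless steel bottle opener, 101 mm (its x axis) by 40 mm by 5 mm, loose. Origin on its underside near its middle (50 mm from the handle's end).
- whistle: Red plastic whistle lying on its side, 45 mm by 22 mm by 19 mm high, loose. Origin under its round chamber (radius 11 mm); the mouthpiece reaches 33 mm along its x axis.
- dish: White ceramic ring dish, 76 mm in diameter, rim 18 mm high, with a cone 43 mm high in the middle that holds rings, loose. Origin at the centre of its underside.
- tin: Flat round balm tin, 53 mm in diameter, 17 mm high, aluminium with a blue lid, loose. Origin at the centre of its underside.
Not all that is in view belongs to the job. Of the things like the torch, leave any that is red; of the rest the smaller one is meant.

How it is judged:
By the outcome, as a careful person would: the job done as asked, in the order asked, and still so for the second after the job is handed in, with the robot touching nothing.
It also fails if it takes over 64 s, if anything falls off the work surface, if the arm or the gripper's body presses on something with over 40 N, if the wrist force passes 120 N, or if a joint passes its speed limit or range.

## Working session

There is one attempt and no reset: what is moved stays moved. The work goes in short steps, Python scripts to look and compute and a tool call to move; the robot and the scene stay as the last step left them, time stands still between calls to the robot, and variables do not carry over. Pictures are saved under pics/ and viewed, at most 10 in all, crops included, and the job is handed in when it is done.

Besides the shell and the picture viewer there is one more tool, called after ">>>" as name(argument=value, ...), one argument or row to a line, values as JSON. apply_moves: Moves the arm, as the interface text tells. Its arguments: {"type":"object","properties":{"commands":{"type":"array"},"newtons":{"type":"number"}},"required":["commands"]}

```bash
mkdir -p pics; cat > h.py <<'E'
from cell import observe, imaging, arm
import numpy as np, cv2
from scipy.spatial.transform import Rotation as R
def cam(n):
    p=imaging.camera_params(n)
    if 'origin' in p: return p,np.array(p['origin']),np.array(p['rotation']).reshape(3,3)
    s=observe(); T=np.array(p['tool_from_camera']); Rt=R.from_rotvec(s['ee_rot']).as_matrix()
    return p,Rt@T[:3,3]+s['position'],Rt@T[:3,:3]
def ray(c,px,z):
    p,o,Rm=c
    u=cv2.undistortPoints(np.float64(px).reshape(-1,1,2),np.array(p['camera_matrix']),np.array(p['dist'])).reshape(-1,2)
    d=np.c_[u[:,0],-u[:,1],-np.ones(len(u))]@Rm.T
    return o+d*((z-o[2])/d[:,2])[:,None]
def snap(n,f):
    c=cam(n); im,d=imaging.get_image(n); cv2.imwrite('pics/'+f+'.png',im[:,:,::-1]); np.save('pics/'+f+'.npy',d); return c,im,d
E
python3 - <<'E'
from h import *
for n in ['scene','wrist']:
    c,im,d=snap(n,n+'0'); print(n,c[1],c[2].round(2).tolist())
a=cv2.imread('pics/scene0.png');
cv2.imwrite('pics/s0.png',cv2.resize(a,(768,576)))
s=observe();print(s['clock'],s['position'],s['ee_rot'],s['force'],arm.grasp_offset)
E
```

```text
Traceback (most recent call last):
  File "h.py", line 15, in snap
    c=cam(n); im,d=imaging.get_image(n); cv2.imwrite('pics/'+f+'.png',im[:,:,::-1]); np.save('pics/'+f+'.npy',d); return c,im,d
  File "h.py", line 6, in cam
    if 'origin' in p: return p,np.array(p['origin']),np.array(p['rotation']).reshape(3,3)
                                                     ~~~~~~~~~~~~~~~~~~~~~~~~~~~~~~~^^^^^
ValueError: cannot reshape array of size 3 into shape (3,3)
```

Rotation is a rotation vector.

```bash
sed -i "s/np.array(p\['rotation'\]).reshape(3,3)/R.from_rotvec(p['rotation']).as_matrix()/" h.py
python3 - <<'E'
from h import *
for n in ['scene','wrist']:
    c,im,d=snap(n,n+'0'); print(n,c[1],c[2].round(2).tolist())
a=cv2.imread('pics/scene0.png');
cv2.imwrite('pics/s0.png',cv2.resize(a,(768,576)))
s=observe();print(s['clock'],s['position'],s['ee_rot'],s['force'],arm.grasp_offset)
E
```

```text
scene [ 1.2767918  -0.24307932  0.7229148 ] [[0.24, -0.67, 0.7], [0.97, 0.16, -0.18], [0.01, 0.73, 0.69]]
wrist [0.62517421 0.0661183  0.38554576] [[1.0, -0.0, 0.0], [0.0, 0.97, 0.25], [-0.0, -0.25, 0.97]]
0.1 [ 6.24541963e-01 -5.45811751e-05  2.26045654e-01] [-2.22089551e+00 -2.22071178e+00  1.68484272e-03] [-0.04929353 -0.05757197  0.27414739] 0.0188
```

View pics/s0.png

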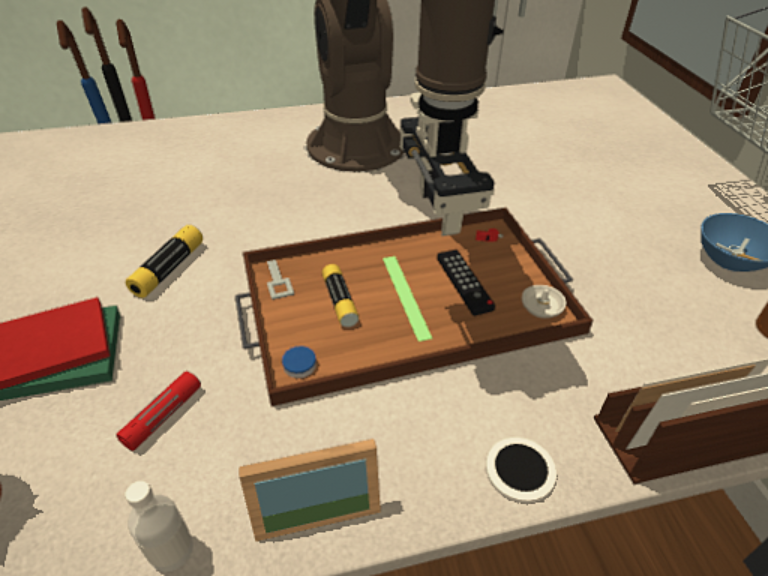

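View pics/wrist0.png

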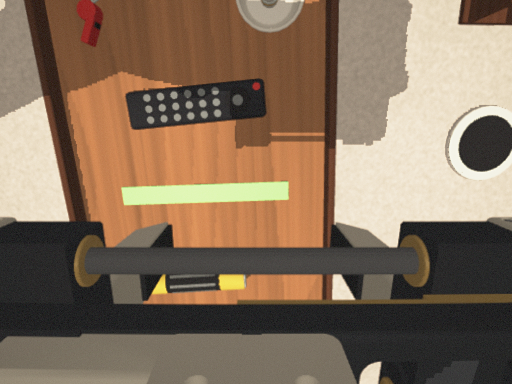

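The images show three torch-like things, given in scene pixels at 768×576:
- (165,262): larger yellow and black one, off the tray
- (160,410): red one, off the tray
- (340,295): smaller yellow and black one, on the tray

The one on the tray fits: it isn't red, and it's the smaller of the other two. The tape is at (407,298) and the remote at (466,281).

```bash
cat >> h.py <<'E'
def tape(c,im,z=0.01):
    h=cv2.cvtColor(im,cv2.COLOR_RGB2HSV); m=cv2.inRange(h,(35,60,120),(60,255,255))
    k=max(cv2.findContours(m,0,1)[0],key=cv2.contourArea)
    P=ray(c,k.reshape(-1,2),z)[:,:2]; r=cv2.minAreaRect(np.float32(P*1000)); b=cv2.boxPoints(r)
    e=max([b[1]-b[0],b[2]-b[1]],key=np.linalg.norm); e=e*np.sign(e[0])
    return np.array(r[0])/1000,np.degrees(np.arctan2(e[1],e[0])),r[1]
E
python3 - <<'E'
from h import *
a=cv2.imread('pics/scene0.png')
cv2.imwrite('pics/crop.png',cv2.resize(a[140:290,70:300],None,fx=3.4,fy=3.4,interpolation=2))
for n in ['scene','wrist']:
    im=cv2.imread('pics/%s0.png'%n)[:,:,::-1].copy(); c=cam(n); print(n,tape(c,im))
im=cv2.imread('pics/scene0.png')[:,:,::-1].copy(); c=cam('scene')
h=cv2.cvtColor(im,cv2.COLOR_RGB2HSV)
m=cv2.inRange(h,(20,120,100),(33,255,255)); m[:,:200]=0;m[:,260:]=0
for k in cv2.findContours(m,0,1)[0]:
    if cv2.contourArea(k)>15: print(k.reshape(-1,2).mean(0), ray(c,k.reshape(-1,2).mean(0),0.036), cv2.contourArea(k))
E
```

```text
scene (array([ 0.56022357, -0.02494753]), np.float32(1.9607754), (221.505126953125, 25.000991821289062))
wrist (array([ 0.56245416, -0.0265609 ]), np.float32(2.099967), (220.185791015625, 25.05034637451172))
[229.53658537 205.41463415] [[ 0.59432269 -0.14077014  0.036     ]] 111.5
[220.41935484 180.16129032] [[ 0.49356341 -0.14665409  0.036     ]] 62.5
```

View pics/crop.png

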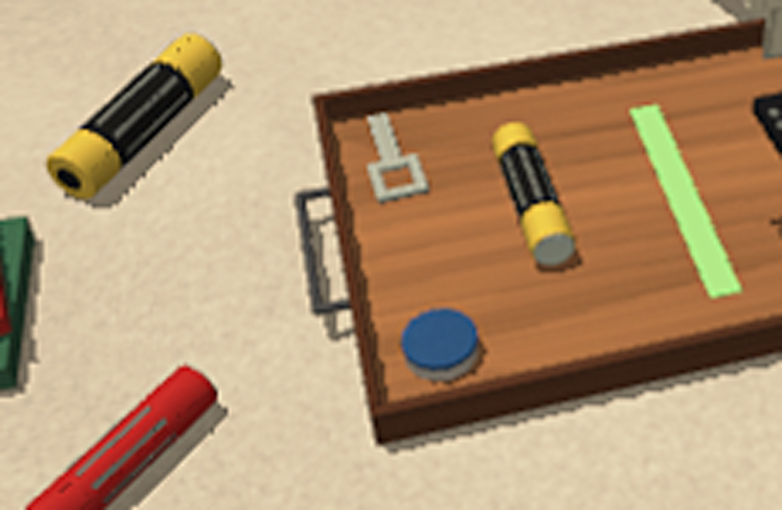

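The crop confirms it: the small yellow and black torch on the tray has its lens towards +x, and the larger one is off the tray. Next I'll shut the gripper and move it beyond the torch for a closer look.

>>> apply_moves(
  commands=[
    [0,-0.4,-1,0,0],
    [0,-0.4,-1,0,0],
    [0,-0.4,-0.9,0,0],
    [0,0,0,0,0],
    [0,0,0,0,0],
    [0,0,0,0,0],
  ],
)

```text
clock: 0.85
position: [0.5552, -0.1683, 0.2265]
ee_rot: [-2.218, -2.224, -0.001]
force: [0.2, 0.6, -0.8]
width: 0.397
gripper_force: 0.0
```

```bash
python3 - <<'E'
from h import *
s=observe(); print(s['clock'],s['position'],s['width'],s['force'])
c,im,d=snap('wrist','w1'); print(tape(c,im))
c2,im2,d2=snap('side','side1'); print(c2[1],c2[2].round(2).tolist())
cv2.imwrite('pics/both1.png',np.hstack([cv2.resize(im,(400,300)),cv2.resize(im2,(400,300))])[:,:,::-1])
E
```

```text
0.85 [ 0.55516144 -0.16833283  0.22650322] 0.39691164458233064 [ 0.22413214  0.56511795 -0.84042841]
(array([ 0.5630152 , -0.02547831]), np.float32(2.041602), (221.26406860351562, 24.535676956176758))
[ 0.39729862 -0.80715538  0.69504185] [[0.97, 0.18, -0.18], [-0.25, 0.63, -0.73], [-0.02, 0.75, 0.66]]
```

View pics/both1.png

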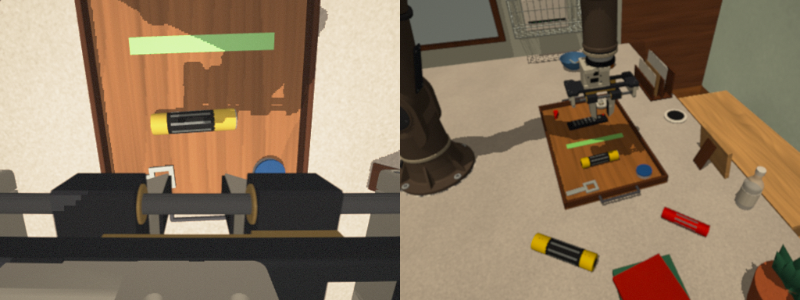

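The wrist view shows the torch clearly at (195,121) in the left half of the composite, and the tape at (201,43). Measuring both.

```bash
cat >> h.py <<'E'
def torch(c,im,z=0.027,win=None):
    h=cv2.cvtColor(im,cv2.COLOR_RGB2HSV); m=cv2.inRange(h,(20,130,60),(34,255,255))
    if win: k=np.zeros_like(m); a,b,e,f=win; k[b:f,a:e]=1; m*=k
    ks=sorted(cv2.findContours(m,0,1)[0],key=cv2.contourArea)[-2:]
    P=[ray(c,k.reshape(-1,2),z)[:,:2] for k in ks]
    P=np.vstack(P); r=cv2.minAreaRect(np.float32(P*1000)); b=cv2.boxPoints(r)
    e=max([b[1]-b[0],b[2]-b[1]],key=np.linalg.norm); e=e*np.sign(e[0])
    return np.array(r[0])/1000,np.degrees(np.arctan2(e[1],e[0])),r[1],[cv2.contourArea(k) for k in ks]
E
python3 - <<'E'
from h import *
im=cv2.imread('pics/w1.png')[:,:,::-1].copy()
print(torch(cam('wrist'),im,win=(150,110,340,190)))
im=cv2.imread('pics/side1.png')[:,:,::-1].copy()
c=cam('side');print(torch(c,im,win=(220,170,300,225)),tape(c,im))
im=cv2.imread('pics/scene0.png')[:,:,::-1].copy()
c=cam('scene');print(torch(c,im,win=(200,160,260,225)),tape(c,im))
E
```

```text
(array([ 0.54993921, -0.14335846]), np.float32(4.022249), (134.37701416015625, 33.544315338134766), [529.0, 703.5])
(array([ 0.55132666, -0.14308345]), np.float32(4.0785294), (138.40281677246094, 49.43232345581055), [130.0, 144.0]) (array([ 0.52181226, -0.02768355]), np.float32(2.0498252), (139.55780029296875, 25.68769073486328))
(array([ 0.53697668, -0.14245677]), np.float32(3.8758607), (143.9110565185547, 34.14213943481445), [67.0, 111.5]) (array([ 0.56022357, -0.02494753]), np.float32(1.9607754), (221.505126953125, 25.000991821289062))
```

>>> apply_moves(
  commands=[
    [0,0,0,0,0.35],
    [0,0,0,0,0.35],
    [0,0,0,0,0.35],
    [0,0,0,0,0.35],
    [0,0,0,0,0.35],
    [0,0,0,0,0.35],
    [0,0,0,0,0.35],
    [0,0,0,0,0.35],
    [0,0,0,0,0.35],
    [0,0,0,0,0],
    [0,0,0,0,0],
  ],
)

```text
clock: 2.33
position: [0.5547, -0.1697, 0.2267]
ee_rot: [0.001, -3.141, -0.0]
force: [0.4, 0.0, 0.0]
width: 0.005
gripper_force: 0.0
```

Torch: (0.550, −0.143), heading 4.0°. Tape: (0.562, −0.026), heading 2.0°. The torch has to roll about 117 mm in +y. I'll go down over it now.

>>> apply_moves(
  commands=[
    [0,-0.08,0.3,0,0],
    [0,0,0,-0.9,0],
    [0,0,0,-0.9,0],
    [0,0,0,-0.9,0],
    [0,0,0,-0.1,0],
    [0,0,0,0,0],
    [0,0,0,0,0],
  ],
)

```text
clock: 3.2
position: [0.5515, -0.1521, 0.0611]
ee_rot: [-0.006, 3.138, -0.001]
force: [-0.2, 0.2, 0.2]
width: 0.004
gripper_force: 0.0
```

```bash
python3 - <<'E'
from h import *
s=observe(); print(s['clock'],s['position'],s['force'])
im=imaging.get_image('side')[0]; p=cam('side')
im2=imaging.get_image('scene')[0]
cv2.imwrite('pics/both2.png',np.hstack([cv2.resize(im[140:260,200:320],(400,400),interpolation=2),cv2.resize(im2[120:240,170:290],(400,400),interpolation=2)])[:,:,::-1])
E
```

```text
3.2 [ 0.5514953  -0.15205179  0.06111868] [-0.24327708  0.18494396  0.15474603]
```

View pics/both2.png

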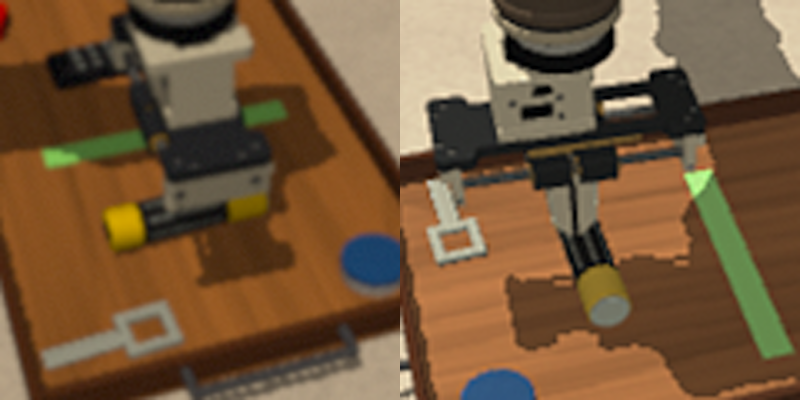

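The shut fingertips taper to roughly 22 mm along y and sit above the torch's black middle. I'll creep down to contact.

>>> apply_moves(
  commands=[
    [0,0,0,-0.24,0],
    [0,0,0,0,0],
    [0,0,0,0,0],
  ],
)

```text
clock: 3.68
position: [0.5496, -0.152, 0.0441]
ee_rot: [0.006, -3.141, -0.0]
force: [1.1, -0.2, 1.3]
width: 0.009
gripper_force: 0.0
```

>>> apply_moves(
  commands=[
    [0,0,0,-0.02,0],
    [0,0,0,0,0],
  ],
)

```text
clock: 3.92
position: [0.5499, -0.1521, 0.0432]
ee_rot: [-0.007, 3.141, 0.0]
force: [0.1, 0.6, 0.4]
width: 0.003
gripper_force: 0.1
```

>>> apply_moves(
  commands=[
    [0,0,0,-0.02,0],
    [0,0,0,0,0],
  ],
)

```text
clock: 4.18
position: [0.55, -0.1527, 0.0425]
ee_rot: [-0.006, 3.141, -0.001]
force: [-1.2, -0.9, 5.7]
width: 0.001
gripper_force: 2.8
```

>>> apply_moves(
  commands=[
    [0,0,0,-0.02,0],
    [0,0,0,0,0],
  ],
)

```text
clock: 4.42
position: [0.5503, -0.1535, 0.042]
ee_rot: [-0.005, 3.14, -0.003]
force: [-3.2, -2.6, 12.8]
width: 0.004
gripper_force: 6.7
```

>>> apply_moves(
  commands=[
    [0,0,0,0.027,0],
    [0,0,0,0,0],
  ],
)

```text
clock: 4.68
position: [0.5501, -0.1521, 0.0426]
ee_rot: [-0.006, 3.141, -0.0]
force: [-0.0, -0.3, 4.2]
width: 0.002
gripper_force: 2.1
```

>>> apply_moves(
  commands=[
    [0,-0.005,0.07,0,0],
    [0,-0.005,0.07,0,0],
    [0,-0.005,0.07,0,0],
    [0,-0.005,0.07,0,0],
    [0,0,0,0,0],
  ],
)

```text
clock: 5.3
position: [0.549, -0.135, 0.044]
ee_rot: [-0.007, 3.14, -0.001]
force: [-5.3, -0.5, 22.7]
width: 0.006
gripper_force: 11.2
```

```bash
cat > m.py <<'E'
from h import *
import sys
s=observe(); print(s['clock'],s['position'],s['force'])
c,im,d=snap('scene','sc%d'%int(s['clock']*100)); 
try: print(torch(c,im,win=(200,160,320,235)))
except Exception as e: print(e)
c,im,d=snap('side','si%d'%int(s['clock']*100)); 
try: print(torch(c,im,win=(220,150,310,225)))
except Exception as e: print(e)
E
python3 m.py
```

```text
5.3 [ 0.54900472 -0.13502543  0.04397574] [-5.3226448  -0.4815934  22.73992008]
(array([ 0.54534412, -0.13257219]), np.float32(3.5193038), (130.52371215820312, 34.48524475097656), [7.0, 109.5])
(array([ 0.54796497, -0.1453849 ]), np.float32(-8.540605), (49.61631774902344, 132.5774688720703), [37.5, 127.5])
```

>>> apply_moves(
  commands=[
    [0,0,0,0.055,0],
    [0,0,0,0,0],
  ],
)

```text
clock: 5.65
position: [0.5485, -0.135, 0.0456]
ee_rot: [0.007, -3.142, -0.0]
force: [0.1, -0.7, 0.3]
width: 0.006
gripper_force: 0.0
```

```bash
cat > m2.py <<'E'
from h import *
s=observe(); print(s['clock'],s['position'],s['force'])
# centre of yellow caps (lens side / tail side), scene and side
for n,w in [('scene',(200,160,330,235)),('side',(220,140,320,225))]:
    c=cam(n); im=imaging.get_image(n)[0]; h=cv2.cvtColor(im,cv2.COLOR_RGB2HSV); m=cv2.inRange(h,(20,130,60),(34,255,255)); k=np.zeros_like(m);k[w[1]:w[3],w[0]:w[2]]=1;m*=k
    for q in cv2.findContours(m,0,1)[0]:
        if cv2.contourArea(q)>20:
            P=ray(c,q.reshape(-1,2),0.027)[:,:2]
            print(n,cv2.contourArea(q),P.min(0).round(4),P.max(0).round(4),'mid',((P.min(0)+P.max(0))/2).round(4))
E
python3 m2.py; python3 - <<'E'
from h import *
for n,f,w in [('scene','scene0',(200,160,330,235)),('side','side1',(220,140,320,225))]:
    c=cam(n); im=cv2.imread('pics/%s.png'%f)[:,:,::-1].copy(); h=cv2.cvtColor(im,cv2.COLOR_RGB2HSV); m=cv2.inRange(h,(20,130,60),(34,255,255)); k=np.zeros_like(m);k[w[1]:w[3],w[0]:w[2]]=1;m*=k
    for q in cv2.findContours(m,0,1)[0]:
        if cv2.contourArea(q)>20:
            P=ray(c,q.reshape(-1,2),0.027)[:,:2]
            print('start',n,cv2.contourArea(q),P.min(0).round(4),P.max(0).round(4),'mid',((P.min(0)+P.max(0))/2).round(4))
E
```

```text
5.65 [ 0.54853874 -0.13497914  0.04556156] [ 0.07010228 -0.67055524  0.25628001]
scene 109.0 [ 0.5624 -0.1473] [ 0.6115 -0.1121] mid [ 0.587  -0.1297]
side 127.5 [ 0.483  -0.1622] [ 0.5143 -0.1128] mid [ 0.4987 -0.1375]
side 47.0 [ 0.5805 -0.156 ] [ 0.6181 -0.1268] mid [ 0.5993 -0.1414]
start scene 111.5 [ 0.5612 -0.1561] [ 0.6098 -0.122 ] mid [ 0.5855 -0.139 ]
start scene 67.0 [ 0.4651 -0.1624] [ 0.5048 -0.1285] mid [ 0.485  -0.1454]
start side 130.0 [ 0.4837 -0.1714] [ 0.5152 -0.1219] mid [ 0.4994 -0.1466]
start side 144.0 [ 0.58   -0.1647] [ 0.6195 -0.1145] mid [ 0.5997 -0.1396]
```

The torch rolled 9 mm for 17 mm of finger travel, which is the half-speed rolling I want. The tip acts like a narrow contact, so I'll follow the crest profile in short strokes and lift and reset between them.

>>> apply_moves(
  commands=[
    [0,0,0,-0.022,0],
    [0,0,0,0,0],
  ],
)

```text
clock: 6.0
position: [0.5485, -0.1353, 0.0443]
ee_rot: [0.006, -3.141, 0.0]
force: [-0.6, -0.5, 3.1]
width: 0.001
gripper_force: 2.0
```

>>> apply_moves(
  commands=[
    [0,-0.004,0.058,-0.0015,0],
    [0,-0.004,0.058,-0.004,0],
    [0,0,0,0,0],
  ],
)

```text
clock: 6.38
position: [0.548, -0.1278, 0.0443]
ee_rot: [0.007, -3.141, -0.0]
force: [-3.2, 0.1, 8.0]
width: 0.007
gripper_force: 3.6
```

>>> apply_moves(
  commands=[
    [0,-0.004,0.058,-0.007,0],
    [0,-0.004,0.058,-0.01,0],
    [0,0,0,0,0],
  ],
)

```text
clock: 6.75
position: [0.5476, -0.1206, 0.0438]
ee_rot: [-0.008, 3.142, 0.0]
force: [-4.4, 1.5, 13.9]
width: 0.003
gripper_force: 7.4
```

```bash
python3 m2.py
```

```text
6.75 [ 0.54756872 -0.12058955  0.04380021] [-4.3574628   1.45163636 13.85485849]
scene 109.0 [ 0.5617 -0.1398] [ 0.6133 -0.1046] mid [ 0.5875 -0.1222]
scene 23.5 [ 0.4712 -0.1459] [ 0.5045 -0.1311] mid [ 0.4878 -0.1385]
side 129.5 [ 0.4823 -0.1558] [ 0.5143 -0.105 ] mid [ 0.4983 -0.1304]
side 69.0 [ 0.579  -0.1487] [ 0.6178 -0.1129] mid [ 0.5984 -0.1308]
```

>>> apply_moves(
  commands=[
    [0,0,0,0.1,0],
    [0,0.013,-0.19,0,0],
    [0,0,0,0,0],
    [0,0,0,-0.07,0],
    [0,0,0,0,0],
  ],
)

```text
clock: 7.48
position: [0.5482, -0.1325, 0.0443]
ee_rot: [0.007, -3.141, -0.001]
force: [0.3, 0.1, 0.1]
width: 0.0
gripper_force: 0.0
```

>>> apply_moves(
  commands=[
    [0,-0.005,0.07,0,0],
    [0,-0.005,0.07,0,0],
    [0,0,0,0,0],
  ],
)

```text
clock: 7.85
position: [0.5478, -0.1236, 0.0448]
ee_rot: [-0.008, 3.142, 0.001]
force: [0.3, -0.1, 1.4]
width: 0.004
gripper_force: 0.0
```

>>> apply_moves(
  commands=[
    [0,-0.005,0.07,0,0],
    [0,-0.005,0.07,0,0],
    [0,0,0,0,0],
  ],
)

```text
clock: 8.22
position: [0.5472, -0.1154, 0.0448]
ee_rot: [-0.008, 3.142, 0.0]
force: [-0.2, 0.2, 1.0]
width: 0.005
gripper_force: 0.0
```

```bash
python3 m2.py
```

```text
8.225 [ 0.54724348 -0.11538269  0.04481949] [-0.21271461  0.22062177  1.00307713]
scene 107.5 [ 0.5617 -0.1398] [ 0.6098 -0.1046] mid [ 0.5858 -0.1222]
scene 36.0 [ 0.464  -0.1459] [ 0.5045 -0.127 ] mid [ 0.4843 -0.1364]
side 128.5 [ 0.4823 -0.155 ] [ 0.5143 -0.105 ] mid [ 0.4983 -0.13  ]
side 91.0 [ 0.58   -0.1487] [ 0.619 -0.105] mid [ 0.5995 -0.1268]
```

No contact that time, so I'll repeat it 1 mm lower.

>>> apply_moves(
  commands=[
    [0,0,0,0.08,0],
    [0,0.018,-0.26,0,0],
    [0,0,0,0,0],
    [0,0,0,-0.1,0],
    [0,0,0,0,0],
  ],
)

```text
clock: 8.95
position: [0.5486, -0.1319, 0.0438]
ee_rot: [-0.006, 3.141, -0.001]
force: [-0.7, -0.0, 7.3]
width: 0.006
gripper_force: 3.6
```

>>> apply_moves(
  commands=[
    [0,-0.005,0.07,0,0],
    [0,-0.005,0.07,0,0],
    [0,0,0,0,0],
  ],
)

```text
clock: 9.32
position: [0.548, -0.1225, 0.0442]
ee_rot: [-0.008, 3.141, 0.0]
force: [-2.4, -0.6, 11.1]
width: 0.004
gripper_force: 5.8
```

>>> apply_moves(
  commands=[
    [0,-0.005,0.07,0,0],
    [0,-0.005,0.07,0,0],
    [0,0,0,0,0],
  ],
)

```text
clock: 9.7
position: [0.5474, -0.114, 0.0441]
ee_rot: [-0.008, 3.141, 0.0]
force: [-2.9, 0.2, 11.1]
width: 0.005
gripper_force: 5.6
```

```bash
python3 m2.py
```

```text
9.7 [ 0.54743686 -0.11403424  0.04414832] [-2.9157711   0.24445209 11.10478697]
scene 109.0 [ 0.5604 -0.1305] [ 0.6121 -0.0956] mid [ 0.5863 -0.1131]
side 124.5 [ 0.4819 -0.1464] [ 0.5134 -0.0964] mid [ 0.4977 -0.1214]
side 65.0 [ 0.5785 -0.1397] [ 0.6176 -0.101 ] mid [ 0.598  -0.1204]
```

Contact force stays constant along the stroke, so the tip is flat, and the roll was a clean 9 mm. I'll continue in longer strokes at slightly lower force.

>>> apply_moves(
  commands=[
    [0,-0.005,0.07,0.01,0],
    [0,-0.005,0.07,0,0],
    [0,0,0,0,0],
    [0,0,0,0.1,0],
    [0,0.016,-0.233,0,0],
    [0,0,0,0,0],
    [0,0,0,-0.1,0],
    [0,0,0,0,0],
  ],
)

```text
clock: 10.8
position: [0.5475, -0.1202, 0.0438]
ee_rot: [0.007, -3.142, -0.0]
force: [0.4, -0.2, 0.8]
width: 0.01
gripper_force: 0.2
```

>>> apply_moves(
  commands=[
    [0,-0.005,0.07,0,0],
    [0,-0.005,0.07,0,0],
    [0,-0.005,0.07,0,0],
    [0,-0.005,0.07,0,0],
    [0,0,0,0,0],
  ],
)

```text
clock: 11.42
position: [0.5462, -0.1029, 0.0443]
ee_rot: [0.008, -3.142, -0.0]
force: [-1.1, -0.4, 4.1]
width: 0.006
gripper_force: 1.9
```

>>> apply_moves(
  commands=[
    [0,-0.005,0.07,0,0],
    [0,-0.005,0.07,0,0],
    [0,-0.005,0.07,0,0],
    [0,0,0,0,0],
  ],
)

```text
clock: 11.92
position: [0.5453, -0.0903, 0.044]
ee_rot: [0.008, -3.141, -0.001]
force: [0.2, -0.3, 0.1]
width: 0.009
gripper_force: 0.3
```

```bash
python3 m2.py
```

```text
11.925 [ 0.54526611 -0.09030952  0.04402068] [ 0.15457911 -0.26889091  0.07287675]
scene 104.5 [ 0.5603 -0.1116] [ 0.6128 -0.0756] mid [ 0.5865 -0.0936]
scene 32.0 [ 0.4655 -0.1178] [ 0.5026 -0.0985] mid [ 0.4841 -0.1081]
side 125.0 [ 0.4805 -0.1279] [ 0.5124 -0.0757] mid [ 0.4965 -0.1018]
side 88.0 [ 0.5775 -0.1216] [ 0.6167 -0.0734] mid [ 0.5971 -0.0975]
```

>>> apply_moves(
  commands=[
    [0,0,0,0.1,0],
    [0,0.016,-0.23,0,0],
    [0,0,0,0,0],
    [0,0,0,-0.107,0],
    [0,0,0,0,0],
    [0,-0.005,0.07,0,0],
    [0,-0.005,0.07,0,0],
    [0,-0.005,0.07,0,0],
    [0,-0.005,0.07,0,0],
    [0,-0.005,0.07,0,0],
    [0,-0.005,0.07,0,0],
    [0,0,0,0,0],
  ],
)

```text
clock: 13.52
position: [0.5448, -0.0785, 0.0439]
ee_rot: [-0.008, 3.141, 0.001]
force: [-1.5, 1.1, 6.8]
width: 0.004
gripper_force: 3.5
```

```bash
python3 m2.py
```

```text
13.525 [ 0.54480097 -0.07849694  0.04392091] [-1.5047398   1.0710919   6.84704752]
scene 108.5 [ 0.5589 -0.0982] [ 0.6122 -0.0622] mid [ 0.5856 -0.0802]
scene 32.0 [ 0.4644 -0.1047] [ 0.5017 -0.0868] mid [ 0.483  -0.0957]
side 130.0 [ 0.4794 -0.1151] [ 0.5114 -0.0602] mid [ 0.4954 -0.0877]
side 88.5 [ 0.5754 -0.1084] [ 0.6658 -0.0515] mid [ 0.6206 -0.08  ]
```

>>> apply_moves(
  commands=[
    [0,0,0,0.1,0],
    [0,0.016,-0.22,0,0],
    [0,0,0,0,0],
    [0,0,0,-0.1,0],
    [0,0,0,0,0],
    [0,-0.005,0.07,0,0],
    [0,-0.005,0.07,0,0],
    [0,-0.005,0.07,0,0],
    [0,-0.005,0.07,0,0],
    [0,-0.005,0.07,0,0],
    [0,-0.005,0.07,0,0],
    [0,0,0,0,0],
  ],
)

```text
clock: 15.12
position: [0.5438, -0.0663, 0.0441]
ee_rot: [-0.009, 3.141, 0.001]
force: [-1.6, -0.2, 7.6]
width: 0.006
gripper_force: 3.4
```

```bash
python3 m2.py
```

```text
15.125 [ 0.54383611 -0.06627145  0.04410289] [-1.5512664  -0.19659467  7.59484343]
scene 106.0 [ 0.5582 -0.0848] [ 0.6116 -0.0494] mid [ 0.5849 -0.0671]
scene 36.0 [ 0.4627 -0.0912] [ 0.5001 -0.0723] mid [ 0.4814 -0.0818]
side 118.5 [ 0.4682 -0.1012] [ 0.5104 -0.0501] mid [ 0.4893 -0.0756]
side 88.0 [ 0.5759 -0.0957] [ 0.627  -0.0499] mid [ 0.6014 -0.0728]
```

>>> apply_moves(
  commands=[
    [0,0,0,0.1,0],
    [0,0.015,-0.2,0,0],
    [0,0,0,0,0],
    [0,0,0,-0.1,0],
    [0,0,0,0,0],
    [0,-0.005,0.07,0,0],
    [0,-0.005,0.07,0,0],
    [0,-0.005,0.07,0,0],
    [0,-0.005,0.07,0,0],
    [0,-0.005,0.07,0,0],
    [0,-0.005,0.07,0,0],
    [0,0,0,0,0],
  ],
)

```text
clock: 16.73
position: [0.5429, -0.0531, 0.0441]
ee_rot: [-0.008, 3.141, 0.001]
force: [-0.4, -0.8, 6.5]
width: 0.004
gripper_force: 3.3
```

>>> apply_moves(
  commands=[
    [0,0,0,0.1,0],
    [0,0.015,-0.21,0,0],
    [0,0,0,0,0],
    [0,0,0,-0.1,0],
    [0,0,0,0,0],
    [0,-0.005,0.07,0,0],
    [0,-0.005,0.07,0,0],
    [0,-0.005,0.07,0,0],
    [0,-0.005,0.07,0,0],
    [0,-0.005,0.07,0,0],
    [0,-0.005,0.07,0,0],
    [0,0,0,0,0],
  ],
)

```text
clock: 18.23
position: [0.5419, -0.0406, 0.0442]
ee_rot: [-0.008, 3.141, 0.001]
force: [-1.4, 1.2, 5.2]
width: 0.002
gripper_force: 3.0
```

```bash
python3 m2.py
```

```text
18.225 [ 0.54188991 -0.04056144  0.04418593] [-1.44024918  1.2452865   5.21873393]
scene 102.5 [ 0.5567 -0.0579] [ 0.607  -0.0232] mid [ 0.5819 -0.0405]
scene 34.5 [ 0.4605 -0.0643] [ 0.4982 -0.0438] mid [ 0.4793 -0.0541]
side 115.5 [ 0.4682 -0.0759] [ 0.5084 -0.0218] mid [ 0.4883 -0.0488]
side 89.0 [ 0.5743 -0.0689] [ 0.627  -0.0202] mid [ 0.6006 -0.0445]
```

>>> apply_moves(
  commands=[
    [0,0,0,0.1,0],
    [0,0.015,-0.2,0,0],
    [0,0,0,0,0],
    [0,0,0,-0.1,0],
    [0,0,0,0,0],
    [0,-0.005,0.07,0,0],
    [0,-0.005,0.07,0,0],
    [0,-0.005,0.07,0,0],
    [0,-0.005,0.07,0,0],
    [0,-0.005,0.07,0,0],
    [0,-0.005,0.07,0,0],
    [0,0,0,0,0],
  ],
)

```text
clock: 19.82
position: [0.5409, -0.0274, 0.0442]
ee_rot: [-0.008, 3.141, 0.001]
force: [-1.1, 0.4, 6.3]
width: 0.003
gripper_force: 3.0
```

>>> apply_moves(
  commands=[
    [0,0,0,0.5,0],
    [0,0.9,0,0.9,0],
    [0,0.9,0,0.9,0],
    [0,0,0,0.6,0],
    [0,0,0,0,0],
    [0,0,0,0,0],
  ],
)

```text
clock: 20.58
position: [0.6285, -0.0282, 0.1974]
ee_rot: [0.007, -3.14, -0.0]
force: [-0.8, 0.4, -0.7]
width: 0.007
gripper_force: 0.0
```

```bash
python3 m2.py; python3 - <<'E'
from h import *
c,im,d=snap('wrist','w3')
im2=imaging.get_image('scene')[0]
cv2.imwrite('pics/both3.png',np.hstack([cv2.resize(im,(400,300)),cv2.resize(im2[130:280,160:360],(400,300),interpolation=2)])[:,:,::-1])
E
```

```text
20.575 [ 0.62852812 -0.02816067  0.19735176] [-0.82319706  0.37244542 -0.73945168]
scene 106.5 [ 0.5534 -0.045 ] [ 0.6065 -0.0099] mid [ 0.5799 -0.0275]
scene 61.0 [ 0.4569 -0.0516] [ 0.5007 -0.0174] mid [ 0.4788 -0.0345]
side 110.0 [ 0.4682 -0.0638] [ 0.5074 -0.0076] mid [ 0.4878 -0.0357]
side 131.5 [ 0.571 -0.06 ] [ 0.627  -0.0016] mid [ 0.599  -0.0308]
```

View pics/both3.png

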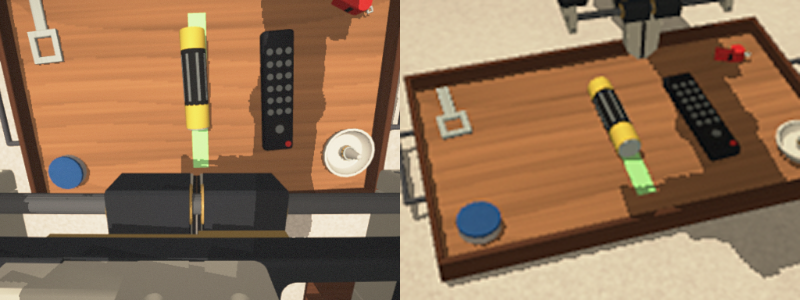

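The torch now lies almost on the tape, a little to its left (−y) in the wrist view. It spans (193,35) to (198,125) in that half, with tape showing at both ends. I'll take the final offset from this one view.

```bash
python3 - <<'E'
from h import *
c=cam('wrist'); im=cv2.imread('pics/w3.png')[:,:,::-1].copy()
print(torch(c,im,win=(215,20,285,175)))
h=cv2.cvtColor(im,cv2.COLOR_RGB2HSV); m=cv2.inRange(h,(37,60,80),(60,255,255))
for k in cv2.findContours(m,0,1)[0]:
    if cv2.contourArea(k)>30:
        P=ray(c,k.reshape(-1,2),0.01)[:,:2]; print(cv2.contourArea(k),cv2.boundingRect(k),P.min(0),P.max(0))
        for x in np.arange(.45,.68,.01):
            q=P[abs(P[:,0]-x)<.005]
            if len(q)>2: print(round(x,2),q[:,1].min(),q[:,1].max())
E
```

```text
(array([ 0.54177026, -0.03184204]), np.float32(4.086389), (135.41392517089844, 33.577049255371094), [814.5, 857.0])
884.0 (246, 165, 21, 50) [ 0.61263528 -0.03555987] [ 0.67437446 -0.01050003]
0.61 -0.02715953492292885 -0.012756492306125754
0.62 -0.0355598737796474 -0.012571378830987107
0.63 -0.035548294860193036 -0.0124039562043468
0.64 -0.03432314418490707 -0.011007258802841414
0.65 -0.03430629123302216 -0.010825527504492612
0.66 -0.03428934034266751 -0.010663984798454044
0.67 -0.03427442524992874 -0.01050002556557678
359.0 (241, 17, 23, 39) [ 0.45332335 -0.04112036] [ 0.49098766 -0.0169906 ]
0.45 -0.041080961166302804 -0.01859427862336028
0.46 -0.04110701346881814 -0.01738280748955287
0.47 -0.041120356446570486 -0.017225268681231233
0.48 -0.018298514897800433 -0.01707938266774539
0.49 -0.017064651490697316 -0.016990601110694357
```

The torch still needs to roll 5.4 mm in +y, which is about 11 mm of finger travel. Going back for a short stroke.

>>> apply_moves(
  commands=[
    [0,-0.7,-0.07,0,0],
    [0,-0.75,-0.07,0,0],
    [0,0,0,0,0],
    [0,0,0,-0.9,0],
    [0,0,0,-0.9,0],
    [0,0,0,-0.45,0],
    [0,0,0,0,0],
    [0,0,0,0,0],
  ],
)

```text
clock: 21.78
position: [0.5434, -0.0368, 0.064]
ee_rot: [-0.007, 3.14, 0.0]
force: [0.1, 0.7, 0.3]
width: 0.003
gripper_force: 0.0
```

>>> apply_moves(
  commands=[
    [0,-0.02,0,-0.3,0],
    [0,0,0,-0.02,0],
    [0,0,0,0,0],
  ],
)

```text
clock: 22.15
position: [0.542, -0.0369, 0.0451]
ee_rot: [-0.006, 3.14, 0.0]
force: [0.1, 0.3, -0.7]
width: 0.006
gripper_force: 0.0
```

>>> apply_moves(
  commands=[
    [0,0,0,-0.015,0],
    [0,0,0,0,0],
  ],
)

```text
clock: 22.4
position: [0.542, -0.037, 0.0439]
ee_rot: [-0.006, 3.14, -0.0]
force: [0.3, -0.7, 7.1]
width: 0.003
gripper_force: 2.8
```

>>> apply_moves(
  commands=[
    [0,-0.004,0.058,0,0],
    [0,-0.004,0.058,0,0],
    [0,-0.004,0.058,0,0],
    [0,0,0,0,0],
    [0,0,0,0,0],
  ],
)

```text
clock: 23.02
position: [0.5413, -0.0263, 0.0442]
ee_rot: [-0.007, 3.14, 0.0]
force: [-0.8, 0.9, 9.3]
width: 0.006
gripper_force: 5.1
```

>>> apply_moves(
  commands=[
    [0,0,0,0.5,0],
    [0,0.75,0,0.9,0],
    [0,0.75,0,0.9,0],
    [0,0,0,0.4,0],
    [0,0,0,0,0],
    [0,0,0,0,0],
    [0,0,0,0,0],
  ],
)

```text
clock: 23.9
position: [0.6194, -0.0266, 0.1918]
ee_rot: [0.007, -3.139, 0.0]
force: [0.2, 0.2, -0.7]
width: 0.005
gripper_force: 0.0
```

```bash
python3 - <<'E'
from h import *
c,im,d=snap('wrist','w4'); s=observe(); print(s['clock'],s['position'],s['force'])
print(torch(c,im,win=(215,20,285,175)))
h=cv2.cvtColor(im,cv2.COLOR_RGB2HSV); m=cv2.inRange(h,(37,60,80),(60,255,255))
for k in cv2.findContours(m,0,1)[0]:
    if cv2.contourArea(k)>30:
        P=ray(c,k.reshape(-1,2),0.01)[:,:2]; print(cv2.contourArea(k),P.min(0),P.max(0))
        for x in (.455,.46,.465,.64,.65,.66):
            q=P[abs(P[:,0]-x)<.004]
            if len(q)>2: print(x,q[:,1].min(),q[:,1].max(),(q[:,1].min()+q[:,1].max())/2)
E
```

```text
23.95 [ 0.61957356 -0.0265675   0.19192173] [-0.3917434   0.5058021   0.22604612]
(array([ 0.54168237, -0.02611785]), np.float32(4.1091714), (134.99978637695312, 33.57285690307617), [827.5, 862.0])
877.0 [ 0.6135334  -0.03474227] [ 0.67398798 -0.00995347]
0.64 -0.03474143200209514 -0.0116497123528207 -0.02319557217745792
0.65 -0.034742273466557054 -0.011486139403232065 -0.02311420643489456
0.66 -0.03351576294283138 -0.011319786740126472 -0.022417774841478926
326.5 [ 0.45253367 -0.04119571] [ 0.47015291 -0.01760359]
0.455 -0.0411446227429454 -0.017741768959524656 -0.029443195851235025
0.46 -0.04116570593717578 -0.017679284136287006 -0.029422495036731392
0.465 -0.041187078069986005 -0.017616257718520736 -0.029401667894253372
```

View pics/w4.png

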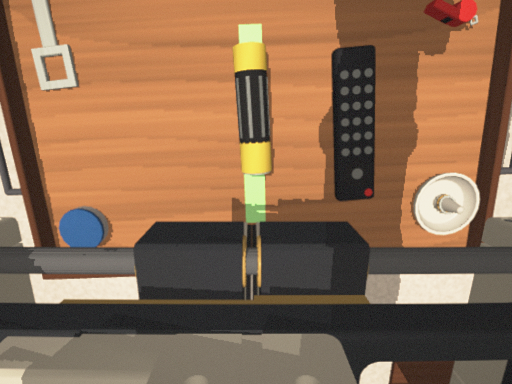

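The torch, from (250,57) to (257,157), lies centred on the tape to within about 0.5 mm. Tape shows beyond both ends, the other things look undisturbed, and the gripper is clear. Handing in.

```bash
python3 -c "
from h import *
print(arm.sign_off())"
```

```text
the job is handed in; nothing more can be done
None
```

The torch was rolled back onto the glow tape and lies within about 0.5 mm of its centreline, about 2° off its direction, with its whole length on it; nothing else on the tray was touched, and I handed the job in at about 24 s.

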